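# Push a copper link under the spring clip of an assembly jig

### The job

A bent copper link lies in the channel of the clamping jig, just short of the spring clip. Press the clip's long paddle down with one fingertip and, keeping it pressed, push the link with the other fingertip beneath the clip's raised nose until it is fully home against the end stop; only then let the paddle up so that the clip clamps the link, and move clear. Push the link only, never lift or tip it, and leave the other things on the panel where they are.

Things in the scene. Friction and masses are not known exactly. Their poses are not given: they have to be found in the camera images.
- jig: Dark steel plate, 15 mm thick, fixed. Origin: on the panel surface, under the channel's centre line. +x: push direction along the channel to the end stop; +y: side of the clip's paddle. Plate: x -95..95, y -45..90 mm; its top is the bed the link slides on. Guide strips 6 mm high, inner faces y = -22 and 22 mm, from x = -10 to 78 mm; behind them the bed is open.
- hinge (a point): Middle of the spring clip's hinge rod (8 mm thick, parallel to the jig's x, x -92..68 mm), at jig x = 0, y = 34 mm, 29 mm above the panel, in lugs up to 34 mm high. It lies between the paddle and the channel, so the fingers straddle it.
- rocker (a joint): Spring clip's angle about its hinge rod: 0 = at rest, nose down, paddle up; 0.36 rad = paddle fully down at its limit. Nose clear of the link's top by 2 mm at 0.20, 7 mm at 0.36; about 0.14 rad = nose resting on the link. Springs back when released. At the middle of the paddle's width it takes 3 N to start, 7 N fully down.
- paddle (a point): Middle of the top of the clip's paddle, an aluminium strip 110 mm long (jig x -85..25 mm), 28 mm wide; this point (jig x = -30, y = 62 mm) moves with the clip. At rest it is 34 mm above the panel and slopes 0.36 rad up towards +y; fully pressed it is level, 24 mm above the panel (9 mm above the bed). A fingertip can slide along it while pressing.
- nose (a point): Lowest point of the clip's steel nose, above the channel's centre line; the nose is 14 mm long (jig x 40..54 mm). At rest it is 3 mm above the bed and blocks the link, whose flat leg is 8 mm thick.
- stop (a point): Middle of the end stop's face that the link's front end must meet, 4 mm above the bed (jig x = 78 mm, y = 0).
- link: Loose copper angle link, 0.25 kg: flat leg 64 long x 40 wide x 8 mm thick; at its rear end an upright flange 40 wide x 8 thick, its top 30 mm above the bed. Origin: centre of the underside; +x is its front end (32 mm ahead). It starts on the bed, front end 3 to 18 mm short of the nose. Fully home its origin is at jig x = 46 mm.
- flange (a point): Middle of the flange's back face, where a fingertip pushes: 32 mm behind the link's origin, 19 mm above the bed.
- contactor: Bystander: black and white contactor, 45 x 70 x 74 mm, standing loose; origin under its centre.
- tape_measure: Bystander: black and orange tape measure 68 x 38 x 50 mm, loose; origin under its centre.
- tape_roll: Bystander: white roll of tape lying flat, 64 mm across, 25 mm high, loose; origin under its centre.
There are look-alikes about, which are no part of the job. What is shaped like the link but blue is not meant.

How it is judged (in metres and radians):
On the way, in this order (a step that is already met when the one before it is completed fails the run):
1. a finger holds the clip open while the link is still short of it (value of joint rocker above 0.19 rad and contact force between the fingers and rocker above 0.5 N and x of link in the frame of jig below 0.01 m), for 0.1 s.
2. the link is pushed home against the stop with the clip still held open by a finger (value of joint rocker above 0.19 rad and contact force between the fingers and rocker above 0.5 N and x of link in the frame of jig above 0.0435 m), for 0.1 s.
At the end, for the whole second after the job is handed in: The link lies flat and at rest in the channel within 3 mm of the end stop, the released clip's nose presses on it with more than 1.5 N, and no bystander has moved more than 20 mm (x of link in the frame of jig above 0.043 m and z of link in the frame of jig below 0.018 m and angle between the x axis of link and the x axis of jig, either way round below 0.12 rad and value of joint rocker between 0.11 and 0.185 rad and contact force between rocker and link above 1.5 N and linear speed of link below 0.01 m/s and distance of each of contactor, tape_measure, tape_roll from where it was at the start of the episode below 0.02 m); the robot touches nothing.
It fails at once if the link is lifted (more than 6 mm) or tipped (more than 0.2 rad) (z of link in the frame of jig above 0.021 m or angle between link's own z axis and vertical above 0.2 rad).
It fails at once if the clip is let down on the link when it is only part of the way in (x of link in the frame of jig between 0.012 and 0.04 m and value of joint rocker below 0.16 rad).
It fails at once if a bystander is disturbed (moved more than 20 mm) (distance of any of contactor, tape_measure, tape_roll from where it was at the start of the episode above 0.02 m).
It also fails if it takes over 38 s, if anything falls off the work surface, if the arm or the gripper's body presses on something with over 40 N, if the wrist force passes 120 N, or if a joint passes its speed limit or range.

### The arm

A 6-joint arm with a two-finger parallel gripper is mounted at the origin on the work surface. World frame = base frame: x ahead of the robot, y to its left, z up, the work surface at z = 0. Lengths are in m, angles in degrees, forces in N, time in s.
With the tool pointing down it reaches from about 0.35 to 0.875 m from the base axis. Payload 4.2 kg.
Tool frame: the origin (TCP) lies between the finger pads; the fingertips stand 11 mm ahead of it and the grasp point (between the pads) lies 8 mm behind it; z points along the fingers, y is the direction in which the jaws open and shut (so a half turn about z gives the same grasp; the last joint's range is limited). The gripper opens to 87 mm and grips with 3 to 60 N. Pads are 19 mm wide; open, the fingers measure 117 mm over their backs; the gripper's body (75 mm by 190 mm) begins 51 mm behind the grasp point.
Start: joints at [-56.058, 22.042, 0.453, 0, -68.411, -14.817], TCP at [0.205, -0.59, 0.234] pointing down, gripper open.
Joint ranges: [-179.83, 179.83], [-69.29, 118.12], [-61.27, 80.66], [-181.25, 117.63], [-171.15, -9.14], [-177.46, 177.46]. Speed limits (degrees/s): [159.86, 159.86, 180, 180, 180, 180].

### API

Orientations are given as a 3x3 rotation matrix whose columns are the frame's x, y, z axes.
In Python, from station import sense, capture, get_calibration, finish_job, search_frame, cut_out gives the robot as it stands.
- The arm moves only by the tool arm_command, never from a script. Its argument "rows" is a list of rows, each an object with "fingers": the opening in per cent of the stroke, from 0 (shut) to 100 (fully open); "travel": the shift along the tool's x, y, z in cm, a list of three; "roll": the turn about the tool's z in degrees. A call has 1 to 10 rows; each row is the pose to reach, as a shift and turn from the pose commanded when the call began, along the tool's axes at that moment; what a row does not reach only later rows make up. A row lasts 1/10 s, in which the tool goes at most 50 mm and 8.59 degrees, less where a joint would pass 70% of its speed; a pose out of reach is approached as far as the arm can. A call with a gripper value outside its range is refused whole. The fingers move at their own pace and stop on an object; the grip force is fixed at half the most. Time passes only in rows, so rows that repeat a pose let the fingers close. It gives the time, the measured TCP pose, the force and the opening at its end, in the units of the state.
- sense(): the state, without advancing time (a new reading comes with each control period).
- capture(name): name is "scene" or "top" or "wrist"; returns (picture, depth): 400x640x3 uint8, red, green, blue; 400x640 float32, m along the optical axis (not along the pixel's ray), 0 where there is no reading.
- get_calibration(name): a dict with "fov_y" (degrees; the focal length in pixels is half the picture's height over the tangent of half this angle, whatever the lens; pixels are square), "cx", "cy" (the principal point, pixels), "origin" and "attitude" of the camera in the world; the wrist camera has in their place "mount" (4x4, takes a point from camera to tool coordinates, whose origin is the TCP and whose axes are the flange's). Camera axes: x right, y down, z forward; pixel columns grow to the right and rows downward; lengths in m; the calibration is good to about 2 mm. The wrist camera is an equidistant fisheye: a pixel r from the principal point sees the ray r / f radians off the axis. A picture is of the moment at which its call begins: read the wrist's pose just before it. get_calibration takes no time and is no camera call.
- finish_job(): hands the job in, once; it reports no verdict.
Trained networks look in the newest picture that a camera, given by its name, has taken for a name from the list of things; names that differ only in an ending like _2 or _b are one class to them, and where a whole thing is asked for, a point or a joint stands for the part that bears it (a point fixed in the world has none). Each returns a list of dicts, best first, with "p" (0 to 1); they miss things now and then, are a little off and sometimes report something else, mostly with a low value. They report only what shows in the picture. A call takes as long as a camera call. They do not tell look-alikes from the thing itself.
- search_frame(camera, label): "position" ([x, y, z] in m, in world coordinates, good to about 4 mm: the middle of the surface that is visible of it).
- cut_out(camera, label): "mask" (400x640 bool, what is visible of it).
The state is a dict: "time_s": time; "joints": joint angles; "joint_velocities": joint speeds; "effort": joint torques, N m; "tcp_pos": TCP position; "ee_rot": TCP orientation; "wrist_force": force on the tool from outside, world axes, zero at the start; "moment": the same for the moment, N m; "gripper_width": opening from 0.0 (shut) to 1.0 (fully open).
Only numpy, scipy, OpenCV 4.12 (cv2) and the standard library are available. Lean on these libraries where they do the work, as an engineer would, in place of code of your own. Each camera call takes 0.05 s, during which the arm holds its last target. There are 200 camera calls.

## Working session

There is one attempt and no reset: what is moved stays moved. The work goes in short steps, Python scripts to look and compute and a tool call to move; the robot and the scene stay as the last step left them, time stands still between calls to the robot, and variables do not carry over. Pictures are saved under pics/ and viewed, about 8 in all and at most 12, crops included, and the job is handed in when it is done.

Besides the shell and the picture viewer there is one more tool, called after "Emit:" as a command line: name --argument value ..., lists and objects as JSON in quotes. arm_command: Moves the arm, as the interface text tells. Its arguments: {"type":"object","properties":{"rows":{"type":"array","items":{"type":"object","properties":{"fingers":{"type":"number"},"travel":{"type":"array","items":{"type":"number"}},"roll":{"type":"number"}}}}},"required":["rows"]}

```bash
ls; mkdir -p pics; cat > h.py <<'E'
from station import *
import numpy as np, cv2
def save(n,im,x=None):
    cv2.imwrite('pics/'+n+'.png',cv2.cvtColor(im,cv2.COLOR_RGB2BGR))
def world(cam,u,v,d):
    c=get_calibration(cam); f=200/np.tan(np.radians(c['fov_y'])/2)
    p=np.stack([(u-c['cx'])/f*d,(v-c['cy'])/f*d,d*np.ones_like(u,dtype=float)],-1)
    return p@np.array(c['attitude']).T+np.array(c['origin'])
def pix(cam,P):
    c=get_calibration(cam); f=200/np.tan(np.radians(c['fov_y'])/2)
    q=(np.atleast_2d(P)-np.array(c['origin']))@np.array(c['attitude'])
    return np.c_[f*q[:,0]/q[:,2]+c['cx'],f*q[:,1]/q[:,2]+c['cy']]
E
python3 - <<'E'
from h import *
s=sense();print(s['tcp_pos'],np.round(s['ee_rot'],3).tolist(),s['wrist_force'],s['gripper_width'])
for c in ['scene','top']:
    im,d=capture(c);save(c,im);k=get_calibration(c);print(c,k)
    for l in ['link','rocker','jig','paddle','contactor','tape_measure','tape_roll']:
        print(l,[(round(r['p'],2),np.round(r['position'],3).tolist()) for r in search_frame(c,l)][:4])
a=cv2.imread('pics/scene.png')
E
```

```text
pics
[ 0.20459616 -0.58993609  0.23243973] [[-0.945, -0.327, -0.001], [-0.327, 0.945, 0.002], [0.0, 0.002, -1.0]] [ 0.05181395 -0.04309254 -0.03742834] 1.0008277478157612
scene {'fov_y': 44.132760949455324, 'cx': 330.1029297125831, 'cy': 199.1103885476122, 'origin': array([ 1.13880562, -0.43091142,  0.72375057]), 'attitude': array([[ 0.70586573,  0.48458946, -0.51664942],
       [ 0.7082223 , -0.49642037,  0.50198405],
       [-0.01321912, -0.72023598, -0.69360319]])}
link [(0.87, [0.543, -0.082, 0.025]), (0.7, [0.49, -0.239, 0.006]), (0.58, [0.732, -0.091, 0.011]), (0.42, [0.686, 0.025, 0.025])]
rocker [(0.97, [0.514, -0.044, 0.034])]
jig [(0.94, [0.546, -0.057, 0.016]), (0.58, [0.511, -0.046, 0.031])]
paddle [(0.58, [0.508, -0.044, 0.032]), (0.19, [0.55, -0.056, 0.015])]
contactor [(0.76, [0.619, -0.221, 0.053])]
tape_measure [(0.64, [0.446, 0.11, 0.039])]
tape_roll [(0.88, [0.69, 0.025, 0.026])]
top {'fov_y': 49.18034198790632, 'cx': 315.9992132598311, 'cy': 197.21742540145357, 'origin': array([0.47302725, 0.03512791, 0.8519643 ]), 'attitude': array([[ 1.81234366e-01, -9.63584275e-01,  1.96620063e-01],
       [-9.83439929e-01, -1.77595944e-01,  3.61328991e-02],
       [ 1.01832320e-04, -1.99912544e-01, -9.79813740e-01]])}
link [(0.97, [0.479, -0.234, 0.004]), (0.84, [0.547, -0.078, 0.02]), (0.61, [0.724, -0.088, 0.006]), (0.32, [0.524, -0.048, 0.015])]
rocker [(0.98, [0.501, -0.039, 0.038])]
jig [(0.94, [0.523, -0.048, 0.014])]
paddle [(0.68, [0.5, -0.037, 0.036]), (0.38, [0.524, -0.046, 0.014])]
contactor [(0.96, [0.591, -0.206, 0.075]), (0.59, [0.542, -0.075, 0.023])]
tape_measure [(0.8, [0.427, 0.115, 0.045]), (0.75, [0.546, -0.076, 0.022])]
tape_roll [(0.68, [0.679, 0.031, 0.026])]
```

View pics/scene.png

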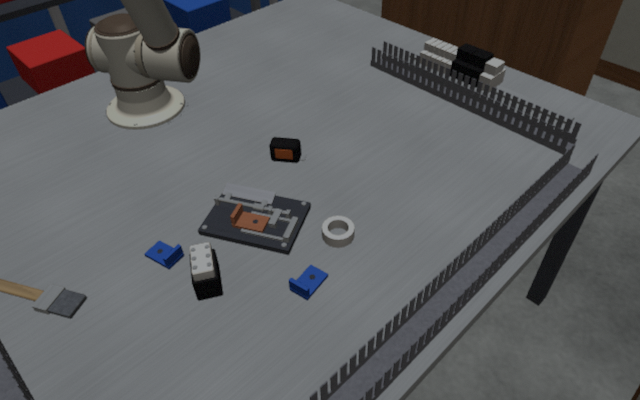

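View pics/top.png

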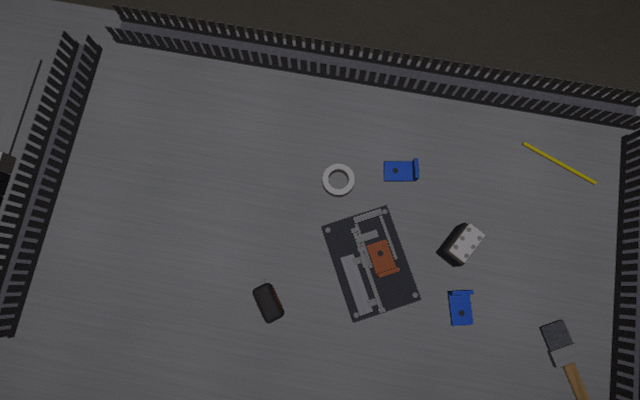

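Scene: the copper link (scene 250,220; top 382,257) is on the jig. The blue look-alikes are at scene (163,255) and (308,281), or top (460,307) and (400,171). I choose the copper one. Next I measure the jig pose and check a close crop.

```bash
python3 - <<'E'
from h import *
im,d=capture('top')
m=max(cut_out('top','jig'),key=lambda r:r['p'])['mask'].astype(np.uint8)
m|=max(cut_out('top','rocker'),key=lambda r:r['p'])['mask'].astype(np.uint8)
m=cv2.morphologyEx(m,cv2.MORPH_CLOSE,np.ones((9,9)))
cs=max(cv2.findContours(m,0,2)[0],key=cv2.contourArea)[:,0].astype(float)
c=get_calibration('top')
def onz(uv,z):
    p=world('top',uv[:,0],uv[:,1],np.ones(len(uv)));o=np.array(c['origin']);r=p-o
    return o+r*((z-o[2])/r[:,2])[:,None]
w=onz(cs,0.015)[:,:2]
# pixel contour refers to inner pixel centres
(cx,cy),(a,b),ang=cv2.minAreaRect((w*1000).astype(np.float32));print('rect',cx,cy,a,b,ang)
hull=cv2.boxPoints(((cx,cy),(a,b),ang));print(hull)
# long axis
e=[hull[1]-hull[0],hull[2]-hull[1]];e=max(e,key=np.linalg.norm);e=e/np.linalg.norm(e)
if e[0]<0:e=-e
y=np.array([-e[1],e[0]])
org=np.array([cx,cy])-22.5*y
print('jig origin',org,'yaw',np.degrees(np.arctan2(e[1],e[0])))
R=np.c_[e,y]
pts={'paddle':(-30,62,34),'hinge':(0,34,29),'stop':(78,0,19),'noseA':(40,0,20),'c1':(-95,-45,15),'c2':(95,-45,15),'c3':(95,90,15),'c4':(-95,90,15)}
big=cv2.resize(im[180:340,290:450],None,fx=5,fy=5,interpolation=cv2.INTER_CUBIC)[:600]
big=np.clip(big.astype(float)*1.8,0,255).astype(np.uint8)
big=cv2.resize(im[195:335,300:450],None,fx=4,fy=4,interpolation=cv2.INTER_CUBIC)
big=np.clip(big.astype(float)*1.8,0,255).astype(np.uint8)
for k,p in pts.items():
    P=np.r_[org+R@np.array(p[:2]),p[2]]/1000
    u=pix('top',P)[0];q=((u-[300,195]+.5)*4).astype(int);cv2.circle(big,tuple(map(int,q)),3,(0,255,0),1)
save('crop',big)
for l in ['link']:
    for r in cut_out('top',l)[:3]:
        v,u=np.nonzero(r['mask']);
        P=world('top',u,v,d[v,u]);print(r['p'],P.mean(0))
        if np.linalg.norm(P.mean(0)[:2]-[.547,-.078])<.03:
            J=np.c_[(P[:,:2]*1000-org)@R,P[:,2]*1000];print('link in jig',np.percentile(J,[2,50,98],axis=0).round(1).tolist())
np.savez('jig.npz',org=org,R=R)
E
```

```text
rect 535.2918090820312 -55.58235168457031 189.5355987548828 135.1329345703125 28.6790714263916
[[ 419.7246    -41.784195]
 [ 484.57532  -160.33922 ]
 [ 650.859     -69.38051 ]
 [ 586.0083     49.174515]]
jig origin [546.08962536 -75.32208633] yaw 28.679064
0.86 [ 0.48327043 -0.2336083   0.016104  ]
0.75 [ 0.54483918 -0.07616282  0.02675467]
link in jig [[-31.4, -21.1, 14.9], [-2.0, -0.4, 23.5], [30.4, 19.3, 46.6]]
0.62 [ 0.72292179 -0.08799166  0.01691962]
```

View pics/crop.png

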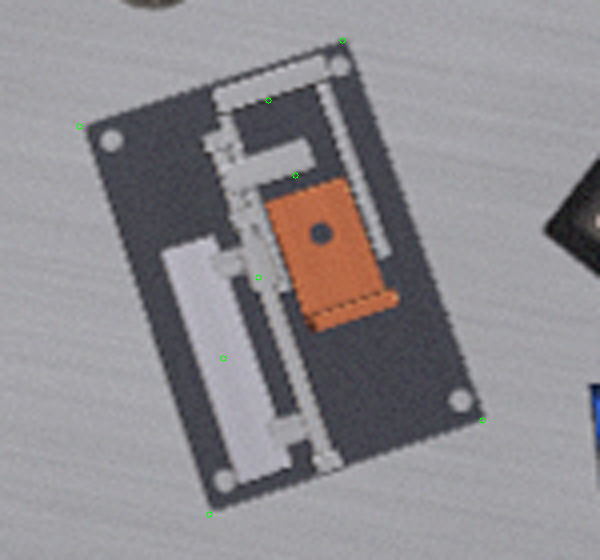

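The crop confirms the copper link on the jig, flange at its rear (crop 355,312) and nose at (295,160). The fitted plate corners are within about 1–2 mm. Next I compute the approach: jig x=-58, y=31, tool x antiparallel to the push.

```bash
cat >> h.py <<'E'
def togo(jx,jy,z,dyaw=0):
    """travel (cm, tool axes) to jig point mm, z mm TCP; roll"""
    k=np.load('jig.npz');s=sense();T=np.array(s['ee_rot'])
    P=np.r_[k['org']+k['R']@np.array([jx,jy]),z]/1000
    a=-k['R'][:,0];r=np.degrees(np.arctan2(a@T[:2,1],a@T[:2,0]))
    print('travel cm',(T.T@(P-s['tcp_pos'])*100).round(2),'roll',r.round(2),'t',s['time_s'])
def state():
    k=np.load('jig.npz');s=sense();f=np.array(s['wrist_force'])
    print('jig xy',((np.array(s['tcp_pos'][:2])*1000-k['org'])@k['R']).round(1),'z',round(s['tcp_pos'][2]*1000,1),'F jig',(f[:2]@k['R']).round(2),round(f[2],2),'w',s['gripper_width'])
E
python3 - <<'E'
from h import *
togo(-58,31,170)
E
```

```text
travel cm [-42.89  39.59   6.36] roll -9.56 t 1.0
```

Emit:
arm_command --rows '[{"fingers": 54, "travel": [-4, 4, 0.6], "roll": -4}, {"fingers": 54, "travel": [-8, 8, 1.2], "roll": -9.56}, {"fingers": 54, "travel": [-12, 11, 2], "roll": -9.56}, {"fingers": 54, "travel": [-15, 14, 2.5], "roll": -9.56}, {"fingers": 54, "travel": [-19, 17.5, 3], "roll": -9.56}, {"fingers": 54, "travel": [-23, 21, 3.5], "roll": -9.56}, {"fingers": 54, "travel": [-27, 25, 4], "roll": -9.56}, {"fingers": 54, "travel": [-30.5, 28, 4.5], "roll": -9.56}, {"fingers": 54, "travel": [-34, 31.5, 5], "roll": -9.56}, {"fingers": 54, "travel": [-37, 34.5, 5.5], "roll": -9.56}]'

```text
time_s: 2.0
tcp_pos: [0.4382, -0.1496, 0.18]
ee_rot: [[-0.877, -0.48, 0.002], [-0.48, 0.877, -0.0], [-0.001, -0.001, -1.0]]
wrist_force: [1.0, -0.2, -0.1]
gripper_width: 0.541
```

```bash
python3 - <<'E'
from h import *
togo(-58,31,130);state()
E
```

```text
travel cm [-7.23  4.44  5.  ] roll 0.03 t 2.0
jig xy [-130.3  -13.4] z 180.0 F jig [ 0.77 -0.65] -0.13 w 0.5411841137096526
```

Emit:
arm_command --rows '[{"fingers": 54, "travel": [-3.6, 2.2, 2], "roll": 0}, {"fingers": 54, "travel": [-7.2, 4.4, 4], "roll": 0}, {"fingers": 54, "travel": [-7.2, 4.4, 5], "roll": 0}, {"fingers": 54, "travel": [-7.2, 4.4, 5], "roll": 0}]'

```text
time_s: 2.4
tcp_pos: [0.4785, -0.0776, 0.1281]
ee_rot: [[-0.876, -0.482, -0.004], [-0.482, 0.876, -0.0], [0.004, 0.002, -1.0]]
wrist_force: [-0.7, -0.2, 0.6]
gripper_width: 0.543
```

```bash
cat >> h.py <<'E'
def wpix(P,s):
    c=get_calibration('wrist');M=np.array(c['mount']);f=200/np.tan(np.radians(c['fov_y'])/2)
    t=(np.atleast_2d(P)-s['tcp_pos'])@np.array(s['ee_rot']);q=(t-M[:3,3])@M[:3,:3]
    rho=np.linalg.norm(q[:,:2],axis=1);th=np.arctan2(rho,q[:,2])
    return np.c_[c['cx']+f*th*q[:,0]/rho,c['cy']+f*th*q[:,1]/rho]
PT=[(-95,-45,15),(95,-45,15),(95,90,15),(-95,90,15),(-85,48,29),(-85,76,39),(25,48,29),(25,76,39),(-92,34,29),(68,34,29),(78,-22,21),(78,22,21),(-10,-22,21),(40,0,18)]
E
python3 - <<'E'
from h import *
state();s=sense();im,d=capture('wrist')
k=np.load('jig.npz')
P=np.array([np.r_[k['org']+k['R']@np.array(p[:2]),p[2]]/1000 for p in PT])
for u in wpix(P,s): cv2.circle(im,tuple(int(round(x)) for x in u),3,(0,255,0),1)
save('w1',im)
E
```

```text
jig xy [-60.4  30.4] z 128.1 F jig [-0.72  0.12] 0.56 w 0.5434530518745645
```

View pics/w1.png

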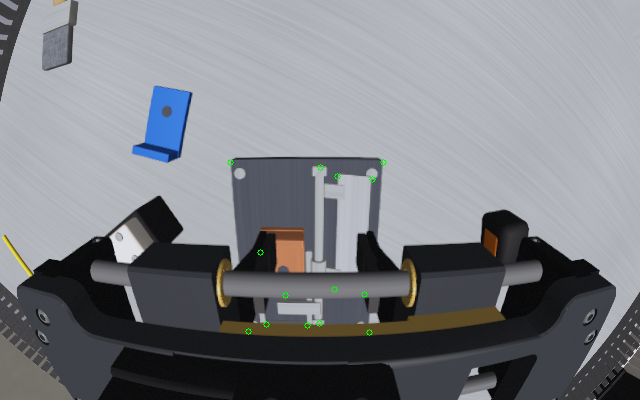

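The wrist view shows the jig outline agreeing with the fit to about 2 px. The copper flange's back edge is near (283,230), the paddle near (352,220). The fingers straddle the rod at about (319,210). I descend now.

Emit:
arm_command --rows '[{"fingers": 54, "travel": [0, 0, 4], "roll": 0}, {"fingers": 54, "travel": [0, 0, 7], "roll": 0}, {"fingers": 54, "travel": [0, 0, 7], "roll": 0}, {"fingers": 54, "travel": [0, 0, 7], "roll": 0}]'

```text
time_s: 2.85
tcp_pos: [0.4797, -0.0793, 0.0607]
ee_rot: [[-0.878, -0.479, 0.001], [-0.479, 0.878, -0.0], [-0.001, -0.001, -1.0]]
wrist_force: [0.7, 0.7, 0.6]
gripper_width: 0.541
```

```bash
python3 - <<'E'
from h import *
state();togo(-58,31,36);im,d=capture('top');im2,_=capture('scene')
a=cv2.resize(im[195:335,300:450],None,fx=2.8,fy=2.8);b=cv2.resize(im2[150:290,180:330],None,fx=2.8,fy=2.8)
save('c2',np.clip(np.hstack([a,b]).astype(float)[:, :800]*1.6,0,255).astype(np.uint8))
E
```

```text
jig xy [-60.1  28.3] z 60.7 F jig [0.97 0.3 ] 0.61 w 0.5411526342676088
travel cm [-0.21  0.27  2.47] roll -0.04 t 2.85
```

View pics/c2.png

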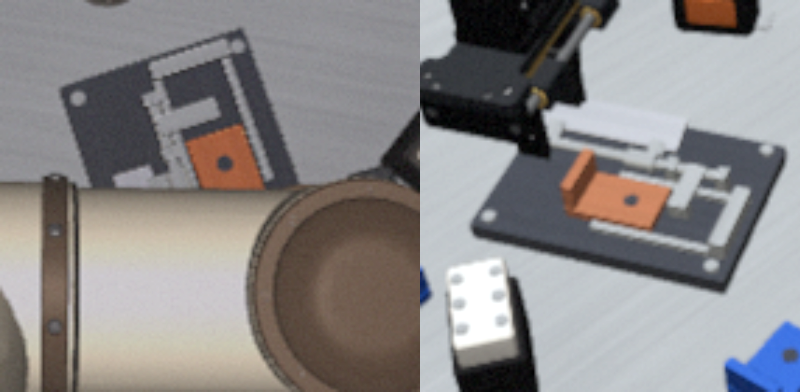

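The fingers stand behind the flange (right half, 535,140), above the paddle and channel. I press down now.

Emit:
arm_command --rows '[{"fingers": 54, "travel": [0, 0.2, 0.8], "roll": 0}, {"fingers": 54, "travel": [0, 0.2, 1.2], "roll": 0}, {"fingers": 54, "travel": [0, 0.2, 1.5], "roll": 0}, {"fingers": 54, "travel": [0, 0.2, 1.8], "roll": 0}, {"fingers": 54, "travel": [0, 0.2, 1.8], "roll": 0}, {"fingers": 54, "travel": [0, 0.2, 1.8], "roll": 0}]'

```text
time_s: 3.55
tcp_pos: [0.4784, -0.0765, 0.0417]
ee_rot: [[-0.877, -0.48, -0.0], [-0.48, 0.877, 0.0], [0.0, 0.0, -1.0]]
wrist_force: [-2.0, 1.7, 4.6]
gripper_width: 0.541
```

```bash
python3 - <<'E'
from h import *
state()
E
```

```text
jig xy [-59.9  31.4] z 41.7 F jig [-0.91  2.44] 4.57 w 0.540794649819937
```

Emit:
arm_command --rows '[{"fingers": 54, "travel": [0, 0, 0.2], "roll": 0}, {"fingers": 54, "travel": [0, 0, 0.4], "roll": 0}, {"fingers": 54, "travel": [0, 0, 0.5], "roll": 0}, {"fingers": 54, "travel": [0, 0, 0.5], "roll": 0}]'

```text
time_s: 3.95
tcp_pos: [0.4785, -0.0766, 0.0367]
ee_rot: [[-0.877, -0.48, 0.0], [-0.48, 0.877, -0.0], [-0.0, -0.0, -1.0]]
wrist_force: [-1.0, 0.8, 5.0]
gripper_width: 0.541
```

```bash
python3 - <<'E'
from h import *
state();im2,_=capture('scene');im,_=capture('wrist')
b=cv2.resize(im2[150:290,180:330],None,fx=3.5,fy=3.5,interpolation=cv2.INTER_CUBIC)
save('c3',np.clip(b.astype(float)*1.6,0,255).astype(np.uint8))
E
```

```text
jig xy [-59.9  31.3] z 36.7 F jig [-0.47  1.2 ] 4.99 w 0.5413430168135525
```

View pics/c3.png

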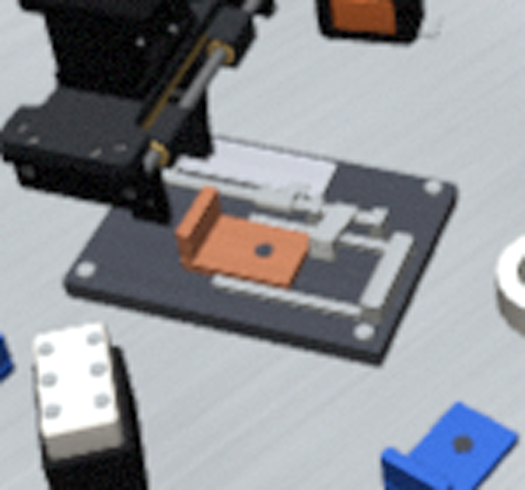

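The paddle (265,165) is down and the nose (330,235) is raised. Force and height agree at about 0.31 rad. I start pushing.

Emit:
arm_command --rows '[{"fingers": 54, "travel": [-0.4, 0, 0.03], "roll": 0}, {"fingers": 54, "travel": [-0.8, 0, 0.03], "roll": 0}, {"fingers": 54, "travel": [-1.2, 0, 0.03], "roll": 0}, {"fingers": 54, "travel": [-1.5, 0, 0.03], "roll": 0}, {"fingers": 54, "travel": [-1.8, 0, 0.03], "roll": 0}, {"fingers": 54, "travel": [-2.1, 0, 0.03], "roll": 0}, {"fingers": 54, "travel": [-2.4, 0, 0.03], "roll": 0}, {"fingers": 54, "travel": [-2.7, 0, 0.03], "roll": 0}, {"fingers": 54, "travel": [-3.0, 0, 0.03], "roll": 0}]'

```text
time_s: 4.95
tcp_pos: [0.5014, -0.0636, 0.0359]
ee_rot: [[-0.877, -0.48, -0.008], [-0.48, 0.878, -0.002], [0.008, 0.002, -1.0]]
wrist_force: [-5.4, -3.4, 8.5]
gripper_width: 0.54
```

```bash
python3 - <<'E'
from h import *
state();im2,_=capture('scene')
b=cv2.resize(im2[150:290,180:330],None,fx=3.5,fy=3.5,interpolation=cv2.INTER_CUBIC)
save('c4',np.clip(b.astype(float)*1.6,0,255).astype(np.uint8))
E
```

```text
jig xy [-33.6  31.7] z 35.9 F jig [-6.35 -0.39] 8.52 w 0.5404783438311979
```

View pics/c4.png

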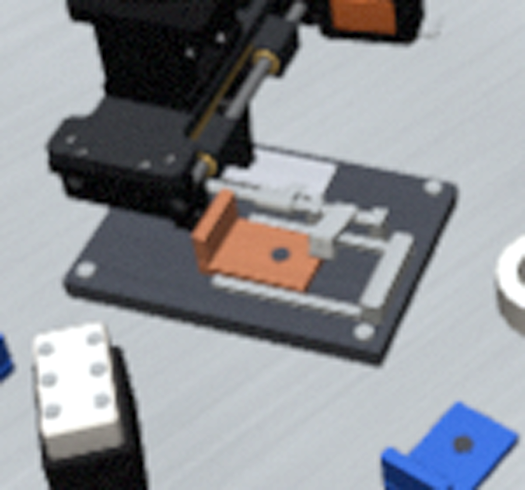

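Emit:
arm_command --rows '[{"fingers": 54, "travel": [-0.3, 0, -0.02], "roll": 0}, {"fingers": 54, "travel": [-0.6, 0, -0.02], "roll": 0}, {"fingers": 54, "travel": [-0.9, 0, -0.02], "roll": 0}, {"fingers": 54, "travel": [-1.2, 0, -0.02], "roll": 0}, {"fingers": 54, "travel": [-1.5, 0, -0.02], "roll": 0}, {"fingers": 54, "travel": [-1.8, 0, -0.02], "roll": 0}, {"fingers": 54, "travel": [-2.1, 0, -0.02], "roll": 0}, {"fingers": 54, "travel": [-2.4, 0, -0.02], "roll": 0}, {"fingers": 54, "travel": [-2.7, 0, -0.02], "roll": 0}, {"fingers": 54, "travel": [-2.7, 0, -0.02], "roll": 0}]'

```text
time_s: 6.0
tcp_pos: [0.526, -0.0503, 0.036]
ee_rot: [[-0.877, -0.48, -0.006], [-0.48, 0.877, -0.002], [0.006, 0.001, -1.0]]
wrist_force: [-4.0, -3.0, 6.0]
gripper_width: 0.537
```

```bash
python3 - <<'E'
from h import *
state()
E
```

```text
jig xy [-5.6 31.6] z 36.0 F jig [-4.95 -0.65] 6.01 w 0.5368169823265955
```

Emit:
arm_command --rows '[{"fingers": 54, "travel": [-0.2, 0, 0], "roll": 0}, {"fingers": 54, "travel": [-0.4, 0, 0], "roll": 0}, {"fingers": 54, "travel": [-0.6, 0, 0], "roll": 0}, {"fingers": 54, "travel": [-0.7, 0, 0], "roll": 0}, {"fingers": 54, "travel": [-0.7, 0, 0], "roll": 0}]'

```text
time_s: 6.5
tcp_pos: [0.5318, -0.0472, 0.036]
ee_rot: [[-0.877, -0.48, -0.006], [-0.48, 0.877, -0.002], [0.006, 0.001, -1.0]]
wrist_force: [-4.5, -2.4, 6.6]
gripper_width: 0.54
```

```bash
python3 - <<'E'
from h import *
state()
im2,_=capture('scene')
b=cv2.resize(im2[180:280,220:320],None,fx=5.5,fy=5.5,interpolation=cv2.INTER_CUBIC)
save('c5',np.clip(b.astype(float)*1.6,0,255).astype(np.uint8))
E
```

```text
jig xy [ 0.9 31.5] z 36.0 F jig [-5.1   0.04] 6.56 w 0.5401612247312935
```

View pics/c5.png

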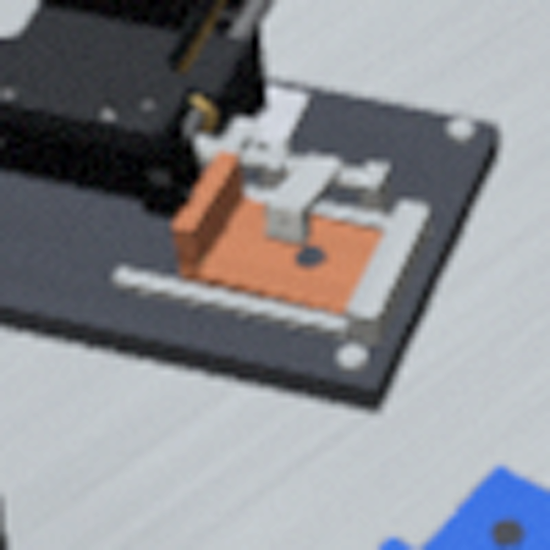

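The link is under the nose, its front edge (370,265) almost at the stop. I continue in 1 mm steps and watch the force.

Emit:
arm_command --rows '[{"fingers": 54, "travel": [-0.1, 0, 0], "roll": 0}, {"fingers": 54, "travel": [-0.2, 0, 0], "roll": 0}, {"fingers": 54, "travel": [-0.2, 0, 0], "roll": 0}]'

```text
time_s: 6.85
tcp_pos: [0.5323, -0.0468, 0.036]
ee_rot: [[-0.878, -0.479, -0.009], [-0.479, 0.878, -0.003], [0.009, 0.002, -1.0]]
wrist_force: [-5.8, -4.7, 8.9]
gripper_width: 0.542
```

Emit:
arm_command --rows '[{"fingers": 54, "travel": [-0.1, 0, 0], "roll": 0}, {"fingers": 54, "travel": [-0.1, 0, 0], "roll": 0}]'

```text
time_s: 7.05
tcp_pos: [0.5324, -0.0468, 0.036]
ee_rot: [[-0.878, -0.479, -0.011], [-0.479, 0.878, -0.003], [0.011, 0.002, -1.0]]
wrist_force: [-7.9, -5.6, 9.9]
gripper_width: 0.538
```

```bash
python3 - <<'E'
from h import *
state()
E
```

```text
jig xy [ 1.7 31.6] z 36.0 F jig [-9.61 -1.1 ] 9.89 w 0.5379766489356836
```

Force rises with no motion, so either it is home or jammed. I check it in the image.

```bash
python3 - <<'E'
from h import *
im2,d=capture('scene')
b=cv2.resize(im2[190:250,235:310],None,fx=7,fy=7,interpolation=cv2.INTER_CUBIC)
im,d2=capture('top')
a=cv2.resize(im[200:260,340:400],None,fx=7,fy=7,interpolation=cv2.INTER_CUBIC)[:420]
save('c6',np.clip(np.hstack([b,a]).astype(float)[:,:945]*1.6,0,255).astype(np.uint8)[:, 145:])
# orange extents in jig frame via plane z=23mm, scene and top
k=np.load('jig.npz')
for cam,i in (('scene',im2),('top',im)):
    r,g,bl=[i[...,j].astype(int) for j in range(3)]
    v,u=np.nonzero((r>1.5*g)&(r>1.6*bl)&(r>70))
    c=get_calibration(cam);o=np.array(c['origin']);p=world(cam,u,v,np.ones(len(u)))-o
    P=o+p*((.023-o[2])/p[:,2])[:,None]
    J=(P[:,:2]*1000-k['org'])@k['R'];J=J[(abs(J[:,0])<100)&(abs(J[:,1])<21)]
    print(cam,len(J),[ (y,J[abs(J[:,1]-y)<3,0].max().round(1)) for y in (-15,-8,0,8,15) if (abs(J[:,1]-y)<3).any()])
E
```

```text
scene 296 [(-15, np.float64(73.4)), (-8, np.float64(73.5)), (0, np.float64(72.6)), (8, np.float64(72.7)), (15, np.float64(61.4))]
top 0 []
```

View pics/c6.png

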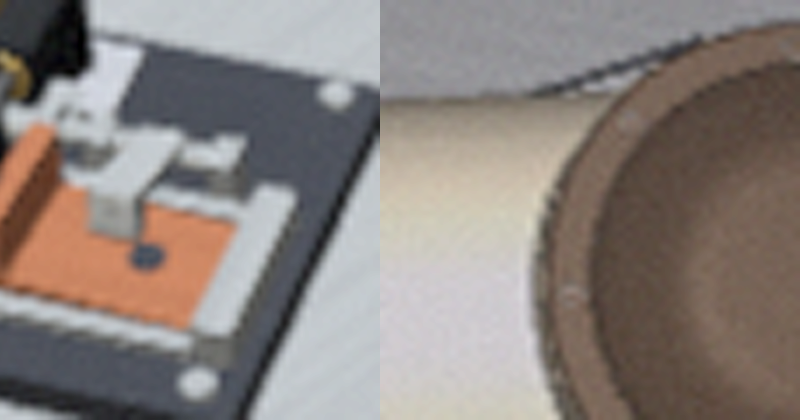

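```bash
python3 - <<'E'
from h import *
k=np.load('jig.npz')
def jz(cam,uv,z):
    uv=np.atleast_2d(uv).astype(float);c=get_calibration(cam);o=np.array(c['origin']);p=world(cam,uv[:,0],uv[:,1],np.ones(len(uv)))-o
    P=o+p*((z-o[2])/p[:,2])[:,None];return (P[:,:2]*1000-k['org'])@k['R']
i0=cv2.cvtColor(cv2.imread('pics/scene.png'),cv2.COLOR_BGR2RGB);i1,_=capture('scene')
for n,i in (('start',i0),('now',i1)):
    r,g,b=[i[...,j].astype(int) for j in range(3)]
    m=((r>1.4*g)&(r>1.5*b)&(r>60)).astype(np.uint8)
    m[:180]=0
    v,u=np.nonzero(m);J=jz('scene',np.c_[u,v],.023)
    f=[(y,J[abs(J[:,1]-y)<2.5,0].max().round(1)) for y in (-15,-8,0,8) if (abs(J[:,1]-y)<2.5).any()]
    fl=cv2.morphologyEx(m,cv2.MORPH_CLOSE,np.ones((7,7)))
    h=((fl==1)&(m==0)).astype(np.uint8);nn,l,st,ce=cv2.connectedComponentsWithStats(h)
    best=[(int(st[q,4]),ce[q].round(1),jz('scene',ce[q],.023)[0].round(1)) for q in range(1,nn) if st[q,4]>5]
    print(n,'front',f,'holes',best)
# scene bias: jig corners predicted vs dark-plate mask
cut_out('scene','jig')
m=max(cut_out('scene','jig'),key=lambda r:r['p'])['mask']
v,u=np.nonzero(m);J=jz('scene',np.c_[u,v],.015);print('jig mask ext',np.percentile(J,[.3,99.7],axis=0).round(1))
state()
E
```

```text
start front [(-15, np.float64(33.5)), (-8, np.float64(33.4)), (0, np.float64(33.2)), (8, np.float64(33.0))] holes [(49, array([237.9, 214. ]), array([-30. ,   8.6])), (15, array([255., 221.]), array([10.3, -0.1]))]
now front [(-15, np.float64(73.5)), (-8, np.float64(73.5)), (0, np.float64(73.6)), (8, np.float64(73.7))] holes [(23, array([275.9, 225.9]), array([54.6, -1.3]))]
jig mask ext [[-92.6 -58.1]
 [101.2  88.8]]
jig xy [ 1.7 31.6] z 36.0 F jig [-9.58 -0.61] 9.19 w 0.5401623897647422
```

The hole moved 44.3 mm, which puts the front at about 77.5 mm, and the force shows a hard stop: the link is home. I back off the flange first, then raise.

Emit:
arm_command --rows '[{"fingers": 54, "travel": [0.3, 0, 0], "roll": 0}, {"fingers": 54, "travel": [0.6, 0, 0], "roll": 0}, {"fingers": 54, "travel": [1.0, 0, 0], "roll": 0}, {"fingers": 54, "travel": [1.5, 0, 0], "roll": 0}, {"fingers": 54, "travel": [1.8, 0, 0], "roll": 0}, {"fingers": 54, "travel": [1.8, 0, 0], "roll": 0}]'

```text
time_s: 7.9
tcp_pos: [0.5251, -0.0526, 0.0381]
ee_rot: [[-0.877, -0.481, 0.009], [-0.481, 0.877, 0.001], [-0.008, -0.003, -1.0]]
wrist_force: [3.2, 0.6, 5.8]
gripper_width: 0.542
```

```bash
python3 - <<'E'
from h import *
state()
im2,_=capture('scene')
b=cv2.resize(im2[180:280,220:320],None,fx=5.5,fy=5.5,interpolation=cv2.INTER_CUBIC)
save('c7',np.clip(b.astype(float)*1.6,0,255).astype(np.uint8))
E
```

```text
jig xy [-7.5 30. ] z 38.1 F jig [ 3.14 -0.99] 5.76 w 0.5416895455838672
```

View pics/c7.png

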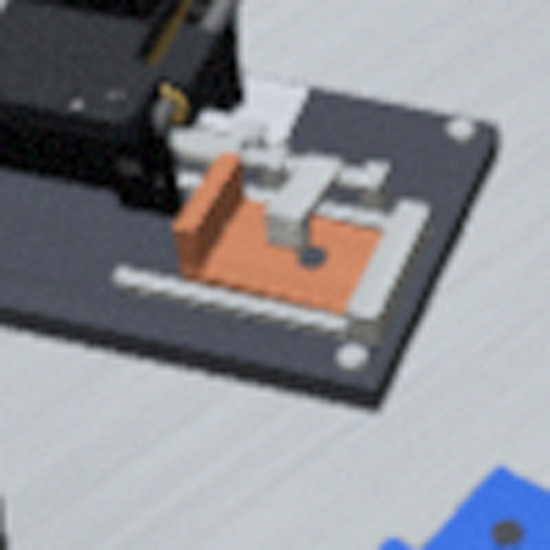

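The finger is clear of the flange and the link is still home, with its front edge at (365,265). I raise now.

Emit:
arm_command --rows '[{"fingers": 54, "travel": [0, 0, -0.2], "roll": 0}, {"fingers": 54, "travel": [0, 0, -0.5], "roll": 0}, {"fingers": 54, "travel": [0, 0, -0.9], "roll": 0}, {"fingers": 54, "travel": [0, 0, -1.5], "roll": 0}, {"fingers": 54, "travel": [0, 0, -3], "roll": 0}, {"fingers": 54, "travel": [0, 0, -6], "roll": 0}, {"fingers": 54, "travel": [0, 0, -9], "roll": 0}, {"fingers": 54, "travel": [4, 0, -12], "roll": 0}, {"fingers": 54, "travel": [8, 0, -12], "roll": 0}, {"fingers": 54, "travel": [12, 0, -12], "roll": 0}]'

```text
time_s: 8.95
tcp_pos: [0.4141, -0.1112, 0.1569]
ee_rot: [[-0.877, -0.48, -0.0], [-0.48, 0.877, 0.0], [0.0, 0.0, -1.0]]
wrist_force: [-0.2, -0.2, 0.7]
gripper_width: 0.544
```

Emit:
arm_command --rows '[{"fingers": 54, "travel": [5, -3, 0], "roll": 0}, {"fingers": 54, "travel": [9, -6, 0], "roll": 0}, {"fingers": 54, "travel": [13, -9, 0], "roll": 0}, {"fingers": 54, "travel": [13, -9, 0], "roll": 0}, {"fingers": 54, "travel": [13, -9, 0], "roll": 0}]'

```text
time_s: 9.45
tcp_pos: [0.3436, -0.2529, 0.1561]
ee_rot: [[-0.879, -0.476, -0.002], [-0.476, 0.879, 0.001], [0.001, 0.001, -1.0]]
wrist_force: [-0.2, 0.2, 0.5]
gripper_width: 0.54
```

```bash
python3 - <<'E'
from h import *
state()
i,_=capture('scene');t,d=capture('top')
a=cv2.resize(t[195:335,300:450],None,fx=2.6,fy=2.6,interpolation=cv2.INTER_CUBIC);b=cv2.resize(i[165:269,200:311],None,fx=3.5,fy=3.5,interpolation=cv2.INTER_CUBIC)
save('c8',np.clip(np.hstack([a,b]).astype(float)*1.6,0,255).astype(np.uint8)) if a.shape[0]==b.shape[0] else print(a.shape,b.shape)
for c in('scene','top'):
  for l in ['contactor','tape_measure','tape_roll']:
    print(c,l,[(round(r['p'],2),np.round(r['position'],3).tolist()) for r in search_frame(c,l)][:1])
k=np.load('jig.npz')
r,g,bl=[t[...,j].astype(int) for j in range(3)]
v,u=np.nonzero((r>1.4*g)&(r>1.5*bl)&(r>60));c=get_calibration('top');o=np.array(c['origin']);p=world('top',u,v,np.ones(len(u)))-o
P=o+p*((.023-o[2])/p[:,2])[:,None];J=(P[:,:2]*1000-k['org'])@k['R'];J=J[abs(J).max(1)<100]
print('front top',[(y,J[abs(J[:,1]-y)<3,0].max().round(1)) for y in (-15,-8,0,8,15) if (abs(J[:,1]-y)<3).any()])
E
```

```text
jig xy [-262.9  -58.6] z 156.1 F jig [-0.06  0.28] 0.46 w 0.5396689909146917
scene contactor [(0.86, [0.62, -0.222, 0.057])]
scene tape_measure [(0.75, [0.446, 0.111, 0.039])]
scene tape_roll [(0.98, [0.687, 0.022, 0.024])]
top contactor [(0.78, [0.589, -0.206, 0.076])]
top tape_measure [(0.6, [0.429, 0.117, 0.049])]
top tape_roll [(0.75, [0.678, 0.031, 0.025])]
front top [(-15, np.float64(76.7)), (-8, np.float64(77.3)), (0, np.float64(77.2)), (8, np.float64(77.8)), (15, np.float64(77.2))]
```

View pics/c8.png

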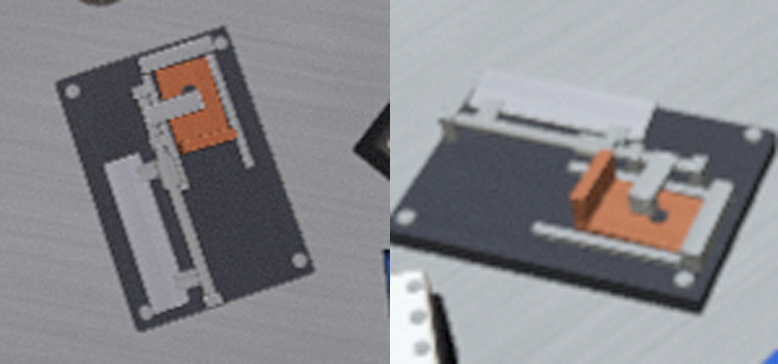

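The link is home: its front edge is at the stop (left half, 180,62). The clip's nose is down on it (left half, 190,103; right half, 648,200), and the bystanders have not moved. I hand in now.

```bash
python3 -c "
from h import *
print(finish_job())"
```

```text
the job is handed in; nothing more can be done
None
```

The copper link is pushed home and clamped under the clip, and I handed the job in at about 10 s of the 38 s allowed. No verdict was reported.

**What I did:** I pressed the paddle down with one fingertip, to about 0.31 rad judging by tip height and a 5 N press. With it held, I slid the link under the raised nose until it stopped against the end stop. I then backed off the flange before letting the paddle up, and moved the arm clear.

**Last checks:**
- **Link position:** the link's front edge measured about 77.3 mm along the jig in the top view, with the stop at 78 mm. Tracking the link's hole in the scene camera gave 77.5 mm. At the stop, the push force rose with no further motion.
- **Clip:** the nose rests on the link in both views. I did not measure its clamping force or its angle after release.
- **Bystanders:** the contactor, tape measure and tape roll are within about 4 mm of where they started, which is within the detector's error.
- **Disagreement:** the direct reading of the link's front edge in the scene camera was only 73.5 mm. I think the raised end stop hides the last few millimetres from that angle. The finger also stopped about 3 mm short of where I had expected, which my estimate of the jig's position (a couple of mm) and a slight tool tilt could account for.

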